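# Strip an unscrewed network unit into its parts trays

### The job

The small network unit on the bench is already unscrewed. Take it apart and set each part down, without dropping it, flat and right way up on the floor of its own tray: the fan in the yellow tray, the finned heat sink in the blue one, the circuit board in the green one and the steel chassis rail in the red one. Leave the electric screwdriver and the pot of screws where they are.

Things in the scene. Friction and masses are not known exactly. Their poses are not given: they have to be found in the camera images.
- fan: square cooling fan, black plastic, 50 x 50 x 20 mm (x, y, z), 45 g, round seven-blade rotor with a pale hub disc; lies loose on the middle of the heat sink's top. Origin: centre of its underside; z up
- heatsink: bare aluminium heat sink, 70 x 62 x 25 mm (x, y, z), 120 g, fins along x; the outer fins are its two y faces, firm to grip; lies loose on the board's processor, under the fan. Origin: centre of its underside; z up
- board: green circuit board 124 x 66 x 2 mm, 110 g, loose on the chassis' stand-offs, same way round. Metal block of 8 jacks across its -x end (25 x 64 mm, top 28 mm above the underside, centre x -49.5 mm): grip it there across the 64 mm; centre of mass 25 mm from it. Black processor 36 mm square, centre x +22, top 6 mm up, carries the heat sink. Origin: centre of the underside; z up
- chassis: steel chassis rail, bottom of the unit: upside-down sheet channel 170 x 60 x 20 mm (x, y, z), 220 g, firm upright y faces to grip; on top four brass stand-offs 6 mm high under the board, and a small black power socket at the +x end. Loose on the bench; its ends show beyond the board. Origin: centre of its underside; z up
- tray_yellow: shallow yellow plastic tray for the fan, fixed to the bench: outside 80 x 80 mm (x, y), inside 74 x 74 mm (12 mm to spare all round the fan), floor 3 mm thick, rim 10 mm above the bench all round, a low lug 14 mm long at the middle of each x end. Origin: centre of its underside, on the bench; z up
- tray_blue: shallow blue plastic tray for the heat sink, fixed to the bench: outside 100 x 92 mm (x, y), inside 94 x 86 mm (12 mm to spare all round the heat sink), floor 3 mm thick, rim 10 mm above the bench all round, a low lug 14 mm long at the middle of each x end. Origin: centre of its underside, on the bench; z up
- tray_green: shallow green plastic tray for the circuit board, fixed to the bench: outside 154 x 96 mm (x, y), inside 148 x 90 mm (12 mm to spare all round the circuit board), floor 3 mm thick, rim 10 mm above the bench all round, a low lug 14 mm long at the middle of each x end. Origin: centre of its underside, on the bench; z up
- tray_red: shallow red plastic tray for the chassis rail, fixed to the bench: outside 200 x 90 mm (x, y), inside 194 x 84 mm (12 mm to spare all round the chassis rail), floor 3 mm thick, rim 10 mm above the bench all round, a low lug 14 mm long at the middle of each x end. Origin: centre of its underside, on the bench; z up
- screwdriver: bystander: teal in-line electric screwdriver lying on the bench beyond the work, 210 mm long along its x, 34 mm thick. Origin: underside, about its middle
- screw_pot: bystander: small pale open pot of loose screws, 72 mm across, 32 mm high, standing beyond the work. Origin: centre of its underside
Mind the look-alikes: they are no part of the job. Several things have the shape of the tray_yellow; the one meant has the colours described above. Of the things that look like the fan, the smaller one is meant.

How it is judged:
By the outcome, as a careful person would: the job done as asked, in the order asked, and still so for the second after the job is handed in, with the robot touching nothing.
It also fails if it takes over 118 s, if anything falls off the work surface, if the arm or the gripper's body presses on something with over 40 N, if the wrist force passes 120 N, or if a joint passes its speed limit or range.

### The arm

A 6-joint arm with a two-finger parallel gripper is mounted at the origin on the work surface. World frame = base frame: x ahead of the robot, y to its left, z up, the work surface at z = 0. Lengths are in m, angles in rad, forces in N, time in s.
With the tool pointing down it reaches from about 0.325 to 0.85 m from the base axis. Payload 15.5 kg.
Tool frame: the origin (TCP) lies midway between the tips of the shut fingers; the grasp point (between the pads) lies 19 mm behind it; z points along the fingers, y is the line along which they close (so a half turn about z gives the same grasp; the last joint's range is limited). The gripper opens to 91 mm and grips with 3 to 60 N. Pads are 32 mm wide; open, the fingers measure 118 mm over their backs; the gripper's body (76 mm by 178 mm) begins 60 mm behind the grasp point.
Start: joints at [1.222, 0.494, 1.345, -0, 1.302, -0.096], TCP at [0.157, 0.605, 0.214] pointing down, gripper open.
Joint ranges: [-2.91, 2.91], [-0.82, 2.16], [0.22, 2.67], [-1.22, 4.37], [0.12, 2.79], [-3.08, 3.08]. Speed limits (rad/s): [1.89, 1.89, 2.57, 3.01, 3.01, 3.01].

### API

Orientations are given as a rotation vector (axis times angle).
In Python, from cell import r gives the robot as it stands. Calls block until the motion is done:
- r.goto(position, orientation): joint-space move of the TCP to a pose.
- r.move_l(position, ori=None, velocity=0.15, threshold=None): straight line of the TCP; ori=None keeps the orientation; velocity is the mean speed in m/s. With threshold (N) it stops when the force on the tool has changed by that much, and returns True; else False.
- r.goto_joints(angles): joint-space move.
- r.grip(opening, newtons=None): finger opening in m; newtons is the grip in N (None keeps the last); returns when the fingers have stopped.
- r.pause(seconds).
- r.ik(position, orientation): joint angles nearest the present ones, or None.
- r.get_image(name): name is "scene" or "side" or "wrist"; returns the picture (480x640x3 uint8, red, green, blue); there is no depth.
- r.camera_params(name): a dict with "K" (3x3 intrinsics, pixels), "dist_coeffs" ([k1, k2, p1, p2, k3] as OpenCV has them; the pictures are not rectified), "world_to_cam" (4x4, takes a point from world to camera coordinates). Camera axes: x right, y up, looking along -z (the intrinsics and any distortion apply to the point x, -y, -z); pixel columns grow to the right and rows downward; lengths in m; the calibration is good to about 2 mm. A picture is of the moment at which its call begins: read the wrist's pose just before it. camera_params takes no time and is no camera call; for the wrist camera it gives the pose at the moment of the call.
A pose or a line that the arm cannot do raises r.PlanningError and nothing moves.
- r.close_job(): hands the job in; it is judged then, once.
Trained networks look in the newest picture that a camera, given by its name, has taken for a name from the list of things; names that differ only in an ending like _2 or _b are one class to them, and where a whole thing is asked for, a point or a joint stands for the part that bears it (a point fixed in the world has none). Each returns a list of dicts, best first, with "score" (0 to 1); they miss things now and then, are a little off and sometimes report something else, mostly with a low value. They report only what shows in the picture. A call takes as long as a camera call. They do not tell look-alikes from the thing itself.
- r.look_for(camera, thing): "box" ([left, top, right, bottom] in pixels, round what is visible of it).
- r.masks_of(camera, thing): "region" (480x640 bool, what is visible of it) and "box" ([left, top, right, bottom] in pixels, round what is visible of it).
Readings, each from a call of its own:
- r.current_time_s(): time.
- r.current_q(): joint angles.
- r.current_qd(): joint speeds.
- r.current_effort(): joint torques, N m.
- r.current_tcp_pos(): TCP position.
- r.current_tool_rot(): TCP orientation.
- r.current_contact_force(): force on the tool from outside, world axes, zero at the start.
- r.current_moment(): the same for the moment, N m.
- r.current_opening(): finger opening in m.
- r.current_grasp_force(): force on a finger pad.
Only numpy, scipy, OpenCV 4.12 (cv2) and the standard library are available. Lean on these libraries where they do the work, as an engineer would, in place of code of your own. Each camera call takes 0.05 s, during which the arm holds its last target. There are 200 camera calls.

## Working session

There is one attempt and no reset: what is moved stays moved. The work goes in short steps, each a Python script; the robot and the scene stay as the last script left them, time stands still between calls to the robot, and variables do not carry over. Pictures are saved under pics/ and viewed, at most 14 in all, crops included, and the job is handed in when it is done.

```bash
ls; mkdir -p pics
python3 - <<'E'
from cell import r
import cv2
for n in ("scene","side"):
    im=r.get_image(n); cv2.imwrite(f"pics/{n}0.png",im[:,:,::-1])
    p=r.camera_params(n); print(n,p["K"],p["dist_coeffs"],p["world_to_cam"])
    for t in ["fan","heatsink","board","chassis","tray_yellow","tray_blue","tray_green","tray_red","screwdriver","screw_pot"]:
        print(t,[(round(d["score"],2),[int(v) for v in d["box"]]) for d in r.look_for(n,t)])
print(r.current_tool_rot(),r.current_time_s())
E
```

```text
pics
scene [[617.37038047   0.         322.78858023]
 [  0.         617.37038047 232.86363009]
 [  0.           0.           1.        ]] [-0.10386837  0.          0.          0.          0.        ] [[ 1.52173777e-01  9.88353752e-01 -5.16730271e-05  1.73060566e-03]
 [-7.04378238e-01  1.08487619e-01  7.01485377e-01  3.15648615e-01]
 [ 6.93321310e-01 -1.06711282e-01  7.12683845e-01 -2.14054849e+00]
 [ 0.00000000e+00  0.00000000e+00  0.00000000e+00  1.00000000e+00]]
fan [(0.81, [400, 218, 420, 235]), (0.61, [446, 252, 486, 284])]
heatsink [(0.6, [399, 226, 422, 247])]
board [(0.73, [395, 210, 423, 250])]
chassis [(0.71, [399, 248, 421, 259])]
tray_yellow [(0.95, [154, 230, 183, 255]), (0.92, [202, 223, 230, 253]), (0.61, [197, 189, 225, 214])]
tray_blue [(0.78, [261, 244, 304, 276]), (0.62, [337, 232, 374, 294])]
tray_green [(0.76, [452, 206, 498, 252])]
tray_red [(0.8, [337, 231, 373, 292])]
screwdriver [(0.65, [308, 311, 388, 332])]
screw_pot [(0.67, [424, 296, 454, 321]), (0.34, [398, 226, 422, 248]), (0.28, [262, 244, 309, 279])]
side [[443.81049848   0.         317.79062612]
 [  0
[... 253 characters left out ...]
5e-01 -1.13325482e-01]
 [-4.25074228e-02  6.86182592e-01  7.26186319e-01 -9.55863007e-01]
 [ 0.00000000e+00  0.00000000e+00  0.00000000e+00  1.00000000e+00]]
fan [(0.87, [295, 313, 326, 346])]
heatsink [(0.92, [292, 316, 334, 352])]
board [(0.78, [296, 324, 360, 363])]
chassis [(0.64, [275, 322, 368, 370])]
tray_yellow [(0.97, [344, 155, 382, 177]), (0.86, [351, 130, 387, 149]), (0.61, [402, 157, 446, 181])]
tray_blue [(0.83, [292, 197, 343, 227])]
tray_green [(0.98, [278, 421, 387, 479])]
tray_red [(0.78, [251, 247, 351, 303])]
screwdriver [(0.7, [195, 212, 224, 286]), (0.4, [278, 419, 388, 478])]
screw_pot [(0.65, [165, 318, 203, 360])]
[-3.97632863e-01 -3.11629790e+00 -2.20029968e-05] 1.1
```

View pics/scene0.png

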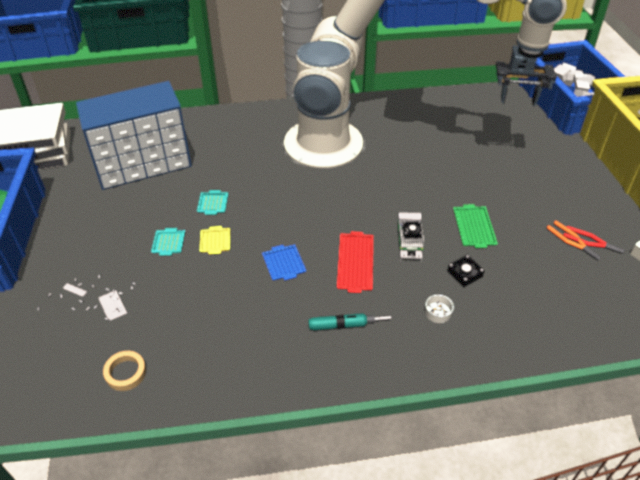

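View pics/side0.png

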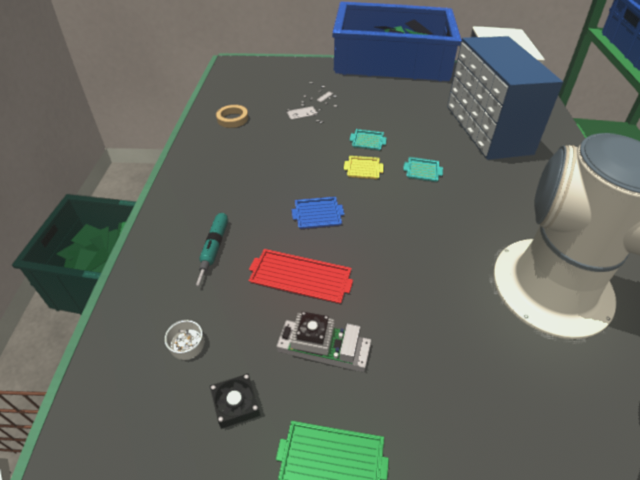

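The scene picture shows the unit at (411,235), with the yellow tray at (215,240), blue at (284,262), red at (356,262) and green at (475,226). The cyan trays and the larger fan at (466,270) are look-alikes. Next I'll get rough positions.

```bash
cat > h.py <<'E'
from cell import r
import numpy as np, cv2
from scipy.spatial.transform import Rotation as R
def bp(px,P,z):
    """pixels (n,2) -> world points on plane z"""
    u=cv2.undistortPoints(np.asarray(px,float).reshape(-1,1,2),P["K"],np.array(P["dist_coeffs"])).reshape(-1,2)
    d=np.c_[u[:,0],-u[:,1],-np.ones(len(u))]
    M=np.array(P["world_to_cam"]); Rm=M[:3,:3]; c=-Rm.T@M[:3,3]; w=d@Rm
    return c+w*((z-c[2])/w[:,2])[:,None]
def proj(X,P):
    M=np.array(P["world_to_cam"]); c=np.atleast_2d(X)@M[:3,:3].T+M[:3,3]
    return cv2.projectPoints(c*[1,-1,-1],np.zeros(3),np.zeros(3),P["K"],np.array(P["dist_coeffs"]))[0].reshape(-1,2)
def down(yaw):
    """tool pointing down with its y axis (closing line) at world angle yaw"""
    y=np.array([np.cos(yaw),np.sin(yaw),0]); z=np.array([0,0,-1.]); x=np.cross(y,z)
    return R.from_matrix(np.c_[x,y,z])
def dn(yaw): return down(yaw).as_rotvec()
HSV={"yellow":(22,38),"blue":(105,125),"green":(50,75),"red":None}
def colmask(im,c):
    h=cv2.cvtColor(im,cv2.COLOR_RGB2HSV); H,S,V=cv2.split(h)
    hm=((H<8)|(H>172)) if c=="red" else ((H>=HSV[c][0])&(H<=HSV[c][1]))
    return hm&(S>140)&(V>50)
def rect(mask,P,z,edges=True):
    """largest blob -> centre, (long, short), yaw of the long side"""
    cs,_=cv2.findContours(mask.astype(np.uint8),cv2.RETR_EXTERNAL,cv2.CHAIN_APPROX_NONE)
    c=max(cs,key=cv2.contourArea)
    w=bp(c.reshape(-1,2),P,z)[:,:2].astype(np.float32)
    b=cv2.boxPoints(cv2.minAreaRect(w*1000))/1000
    e1,e2=b[1]-b[0],b[2]-b[1]
    if np.linalg.norm(e2)>np.linalg.norm(e1): e1,e2=e2,e1
    return b.mean(0),np.linalg.norm(e1),np.linalg.norm(e2),np.arctan2(e1[1],e1[0])%np.pi
E
python3 - <<'E'
from h import *
np.set_printoptions(precision=4,suppress=True)
for n in ("scene","side"):
    im=r.get_image(n);P=r.camera_params(n)
    for c in HSV:
        m=colmask(im,c)
        box=r.look_for(n,"tray_"+c)
        if c=="yellow": m2=np.zeros_like(m); m2[150:260,190:400]=1; m&=m2
        elif n=="scene": m2=np.zeros_like(m); m2[180:300,250:510]=1; m&=m2
        else: m2=np.zeros_like(m); m2[190:,240:400]=1; m&=m2
        print(n,c,*rect(m,P,.008))
    for t,z in (("fan",.08),("chassis",.02),("heatsink",.06)):
        b=r.look_for(n,t)[0]["box"]; print(t,bp([[(b[0]+b[2])/2,(b[1]+b[3])/2]],P,z)[0])
M=r.camera_params("wrist"); W=np.array(M["world_to_cam"]); Rt=R.from_rotvec(r.current_tool_rot()).as_matrix()
print(M["K"]); print("cam in tool",Rt.T@(-W[:3,:3].T@W[:3,3]-r.current_tcp_pos())); print(W[:3,:3]@Rt)
E
```

```text
scene yellow [ 0.4156 -0.3868] 0.08462237 0.078059085 1.5210505
scene blue [ 0.5405 -0.1968] 0.12992379 0.09794694 0.18548943
scene green [0.4829 0.3843] 0.17937477 0.09968639 3.021111
scene red [0.5662 0.0028] 0.23233607 0.0966141 2.9334807
fan [0.71   0.2727 0.08  ]
chassis [0.5869 0.1617 0.02  ]
heatsink [0.548  0.1633 0.06  ]
side yellow [ 0.4205 -0.4018] 0.08281244 0.055189244 0.06346125
side blue [ 0.5398 -0.1961] 0.12652268 0.09996855 0.18371378
side green [0.4531 0.3793] 0.12798496 0.07840318 3.035132
side red [0.5654 0.0054] 0.22898318 0.09946892 2.922126
fan [0.6383 0.3293 0.08  ]
chassis [0.5034 0.1839 0.02  ]
heatsink [0.5288 0.1822 0.06  ]
[[355.7825   0.     313.1687]
 [  0.     355.7825 236.4017]
 [  0.       0.       1.    ]]
cam in tool [ 0.0742  0.0001 -0.1713]
[[ 0.      1.     -0.0002]
 [ 0.9647  0.      0.2633]
 [ 0.2633 -0.0002 -0.9647]]
```

Run:
```python
from h import *
np.set_printoptions(precision=4,suppress=True)
r.goto([.53,.175,.27],dn(np.pi/2-.15))
P=r.camera_params("wrist"); im=r.get_image("wrist"); cv2.imwrite("pics/w1.png",im[:,:,::-1])
for t in ["fan","heatsink","board","chassis"]:
    for d in r.masks_of("wrist",t):
        if d["score"]>.3: print(t,round(d["score"],2),[int(v) for v in d["box"]],*rect(d["region"],P,{"fan":.073,"heatsink":.057,"board":.028,"chassis":.02}[t]))
print(r.current_q(),r.current_time_s())
import pickle; pickle.dump(P,open("w1.pkl","wb"))
```

```text
fan 0.84 [382, 241, 461, 297] [0.6098 0.3075] 0.067605674 0.021008248 0.7713635
fan 0.74 [288, 186, 333, 233] [0.5258 0.1741] 0.052265193 0.050578456 2.9923446
heatsink 0.91 [279, 172, 342, 239] [0.5246 0.1734] 0.06971928 0.064918384 2.9923818
heatsink 0.54 [289, 183, 335, 233] [0.5283 0.1737] 0.055607893 0.05267168 2.9923503
board 0.81 [284, 125, 345, 174] [0.4674 0.1852] 0.06794191 0.05075754 1.399736
chassis 0.81 [282, 105, 340, 253] [0.4319 0.1918] 0.061007965 0.023250226 1.3725059
chassis 0.49 [3, 200, 83, 284] [ 0.526  -0.1754] 0.105017535 0.10374796 3.0292866
[ 0.2127  0.3478  1.4319  0.      1.362  -1.2087] 4.2083
```

View pics/w1.png

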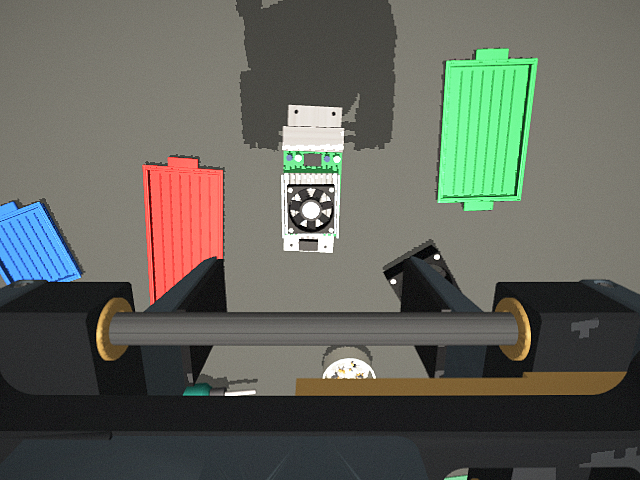

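The wrist view shows the unit at (312,180), with the fan at (311,209) and the green tray at (488,130), both clear. Finger backs are wider than the trays' 12 mm margin, so I'll grip each part with the tips at least 9 mm above its underside, which keeps the fingers above the rims.

```bash
cat >> h.py <<'E'
def pick(x,y,z,yaw,n,up=.2):
    r.goto([x,y,max(z+.05,.1)],dn(yaw)); r.move_l([x,y,z],velocity=.12)
    r.grip(0.0,n); print("grip",r.current_opening(),r.current_grasp_force())
    r.move_l([x,y,z+.03],velocity=.08); r.move_l([x,y,up],velocity=.25)
def place(x,y,z,yaw,up=.15,slack=.004):
    r.goto([x,y,z+.06],dn(yaw)); r.move_l([x,y,z+.012],velocity=.15)
    print("touch",r.move_l([x,y,z-slack],velocity=.02,threshold=2.0),r.current_tcp_pos()[2]-z)
    r.grip(.085); r.move_l([x,y,z+.05],velocity=.12); r.move_l([x,y,up],velocity=.3)
E
python3 - <<'E'
from h import *
import pickle
np.set_printoptions(precision=4,suppress=True)
P=pickle.load(open("w1.pkl","rb")); im=cv2.imread("pics/w1.png")[:,:,::-1].copy()
m=colmask(im,"green"); m[:,:400]=0; print("green",*rect(m,P,.009))
yaw=np.pi/2-.149
pick(.525,.1742,.0665,yaw,15)
r.goto([.48,-.37,.25],dn(np.pi/2-.6))
P=r.camera_params("wrist"); im=r.get_image("wrist"); cv2.imwrite("pics/w2.png",im[:,:,::-1])
for c in ("yellow","blue","red"): print(c,*rect(colmask(im,c),P,.009))
pickle.dump(P,open("w2.pkl","wb"))
print(r.current_opening(),r.current_q(),r.current_time_s())
E
```

```text
green [0.4724 0.389 ] 0.1673068 0.09926717 3.0261552
grip 0.04986533736367695 15.000095218420029
yellow [ 0.3961 -0.3678] 0.09919403 0.049165007 0.78361666
blue [ 0.5393 -0.1947] 0.10177812 0.091398306 0.17462373
red [ 0.5631 -0.0174] 0.20106356 0.057539117 2.922343
0.04977990863064087 [-0.7537  0.4351  1.3451  0.0002  1.3616 -1.7258] 9.2583
```

View pics/w2.png

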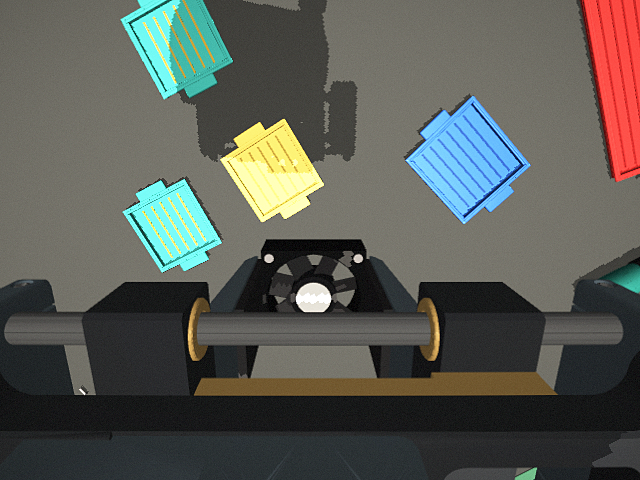

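The fan is held. The yellow tray at (272,170) and the blue one at (468,160) are both fully in view. Part of each is brightly lit, so I'll loosen the saturation threshold.

Run:
```python
from h import *
import pickle
P=pickle.load(open("w2.pkl","rb")); im=cv2.imread("pics/w2.png")[:,:,::-1].copy()
H,S,V=cv2.split(cv2.cvtColor(im,cv2.COLOR_RGB2HSV))
out={}
for c,(lo,hi) in {"yellow":(18,38),"blue":(98,125)}.items():
    m=((H>=lo)&(H<=hi)&(S>70)&(V>60)); m[235:]=0
    m=cv2.morphologyEx(m.astype(np.uint8),cv2.MORPH_CLOSE,np.ones((3,3)))
    out[c]=rect(m,P,.008); print(c,*out[c])
P1=pickle.load(open("w1.pkl","rb")); im=cv2.imread("pics/w1.png")[:,:,::-1].copy()
H,S,V=cv2.split(cv2.cvtColor(im,cv2.COLOR_RGB2HSV))
m=((H>=45)&(H<=80)&(S>70)&(V>60)); m[:,:400]=0; m[230:]=0
m=cv2.morphologyEx(m.astype(np.uint8),cv2.MORPH_CLOSE,np.ones((3,3)))
print("green",*rect(m,P1,.008))
```

```text
yellow [ 0.4223849 -0.3862955] 0.10870818 0.0877854 3.0868452
blue [ 0.5392252 -0.1954231] 0.12870611 0.09907023 0.1871255
green [0.47945797 0.3870638 ] 0.18295437 0.10356896 3.0222232
```

Run:
```python
from h import *
import pickle
np.set_printoptions(precision=4,suppress=True)
P=pickle.load(open("w2.pkl","rb")); P1=pickle.load(open("w1.pkl","rb"))
for n,p,px in (("yellow",P,[(287,119),(221,158),(264,222),(324,183)]),("blue",P,[(472,96),(405,159),(464,222),(530,165)]),("green",P1,[(446,59),(537,58),(521,202),(438,201)])):
    b=bp(px,p,.010)[:,:2]; e=[b[(i+1)%4]-b[i] for i in range(4)]
    print(n,b.mean(0),[np.linalg.norm(v) for v in e],[np.degrees(np.arctan2(v[1],v[0]))%180 for v in e])
```

```text
yellow [ 0.4232 -0.3839] [np.float64(0.08634165592733299), np.float64(0.08732170772575054), np.float64(0.08439475201392693), np.float64(0.08138946277625139)] [np.float64(84.76169671087422), np.float64(177.47167148563187), np.float64(88.7423355164889), np.float64(176.15435792316393)]
blue [ 0.5384 -0.1958] [np.float64(0.09572946368926243), np.float64(0.10478705340028965), np.float64(0.0953122649908421), np.float64(0.1049250062689794)] [np.float64(100.14414297207435), np.float64(11.45042764628462), np.float64(100.05597912170177), np.float64(11.220781668761418)]
green [0.4795 0.3868] [np.float64(0.10131844498276578), np.float64(0.16178783714395717), np.float64(0.10234386816004742), np.float64(0.15915966240841367)] [np.float64(82.26183441653535), np.float64(173.77518805488344), np.float64(80.80299326364289), np.float64(173.44288293606695)]
```

Run:
```python
from h import *
import pickle
np.set_printoptions(precision=4,suppress=True)
place(.423,-.385,.0125,np.pi/2-.05)
r.goto([.49,-.37,.25],dn(np.pi/2-.6)); cv2.imwrite("pics/w3a.png",r.get_image("wrist")[:,:,::-1])
r.goto([.55,.175,.25],dn(np.pi/2-.149))
P=r.camera_params("wrist"); im=r.get_image("wrist"); cv2.imwrite("pics/w3b.png",im[:,:,::-1])
for d in r.masks_of("wrist","heatsink"): print(d["score"],d["box"],*rect(d["region"],P,.057))
pickle.dump(P,open("w3.pkl","wb")); print(r.current_time_s())
a=cv2.imread("pics/w3a.png"); b=cv2.imread("pics/w3b.png"); cv2.imwrite("pics/w3.png",np.hstack([a[50:350,120:520],b[50:350,120:520]]))
```

```text
touch True -0.00039086936254229335
0.65 [276.7, 153.9, 343.4, 226.8] [0.5252 0.1739] 0.06986255 0.06393381 2.9693458
15.6333
```

View pics/w3.png

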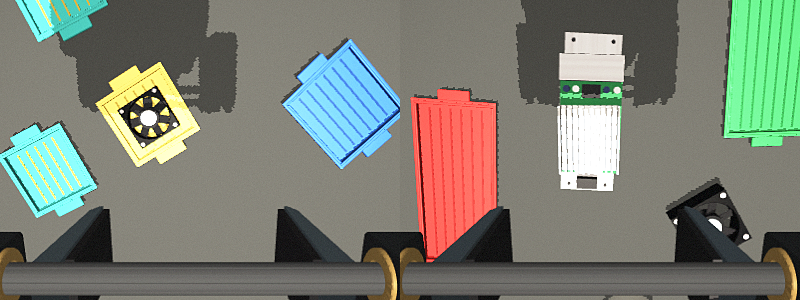

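The fan sits centred in the yellow tray at (148,115) in the left half, and the heat sink is exposed at (588,140) in the right half. Heat sink next.

Run:
```python
from h import *
import pickle
np.set_printoptions(precision=4,suppress=True)
pick(.525,.174,.0415,np.pi/2-.15,25)
place(.539,-.1955,.0125,np.pi/2+.19)
r.goto([.60,-.12,.25],dn(np.pi/2)); cv2.imwrite("pics/w4a.png",r.get_image("wrist")[:,:,::-1])
P=r.camera_params("wrist"); pickle.dump(P,open("w4a.pkl","wb"))
r.goto([.55,.175,.25],dn(np.pi/2-.149))
P=r.camera_params("wrist"); im=r.get_image("wrist"); cv2.imwrite("pics/w4b.png",im[:,:,::-1])
for d in r.masks_of("wrist","board"): print(d["score"],d["box"],*rect(d["region"],P,.028))
pickle.dump(P,open("w4.pkl","wb")); print(r.current_time_s())
a=cv2.imread("pics/w4a.png"); b=cv2.imread("pics/w4b.png"); cv2.imwrite("pics/w4.png",np.hstack([a[50:350,20:420],b[50:350,120:520]]))
```

```text
grip 0.0617152462531025 25.001069605350494
touch True 9.627432219968743e-05
0.69 [281.5, 104.8, 345.6, 226.6] [0.5036 0.1778] 0.12901068 0.068981685 2.9586344
24.5917
```

View pics/w4.png

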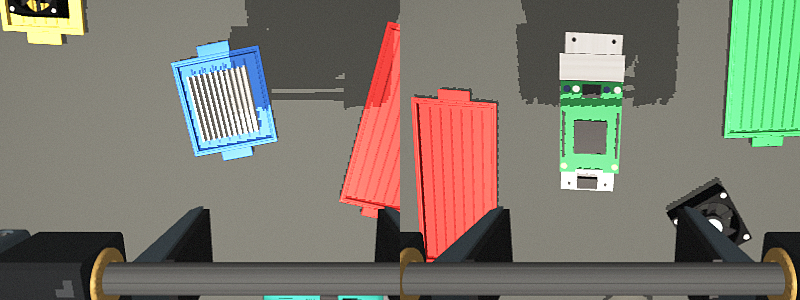

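The heat sink lies flat in the blue tray at (225,100) in the left half. On the board, the jack block's top spans about (280–345, 104–130) in full-image pixels.

Run:
```python
from h import *
import pickle
np.set_printoptions(precision=4,suppress=True)
P=pickle.load(open("w4.pkl","rb")); 
b=bp([(280,104),(345,104),(344,130),(280,130)],P,.054);print(b,b.mean(0))
print("proc",bp([(310,187)],P,.032), "board end corners",bp([(280,222),(338,223)],P,.028))
a=bp([(286,83),(341,84),(332,241),(282,239)],P,.020); print("chassis",a,a.mean(0))
```

```text
[[0.4393 0.1581 0.054 ]
 [0.4487 0.2206 0.054 ]
 [0.4726 0.2166 0.054 ]
 [0.4632 0.1539 0.054 ]] [0.4559 0.1873 0.054 ]
proc [[0.5261 0.1741 0.032 ]] board end corners [[0.5607 0.1344 0.028 ]
 [0.5716 0.1993 0.028 ]]
chassis [[0.4163 0.1654 0.02  ]
 [0.4258 0.2222 0.02  ]
 [0.5939 0.1897 0.02  ]
 [0.5828 0.1322 0.02  ]] [0.5047 0.1774 0.02  ]
```

```bash
sed -i 's/slack=.004)/slack=.004,th=2.0)/; s/threshold=2.0/threshold=th/' h.py
python3 - <<'E'
from h import *
import pickle
np.set_printoptions(precision=4,suppress=True)
pick(.456,.186,.036,np.pi/2-.15,55)
c,s=np.cos(-.12),np.sin(-.12)
place(.4795-.0495*c,.387-.0495*s,.013,np.pi/2-.12,th=5.0)
r.goto([.55,.30,.27],dn(np.pi/2))
P=r.camera_params("wrist"); im=r.get_image("wrist"); cv2.imwrite("pics/w5.png",im[:,:,::-1])
for d in r.masks_of("wrist","chassis"): print(d["score"],d["box"],*rect(d["region"],P,.02))
pickle.dump(P,open("w5.pkl","wb")); print(r.current_time_s())
E
```

```text
grip 0.06333884851180492 55.001606941223145
touch True 0.000476865033891773
0.58 [173.3, 87.1, 246.5, 238.2] [0.5043 0.1796] 0.17223907 0.06704175 2.9463067
32.1333
```

View pics/w5.png

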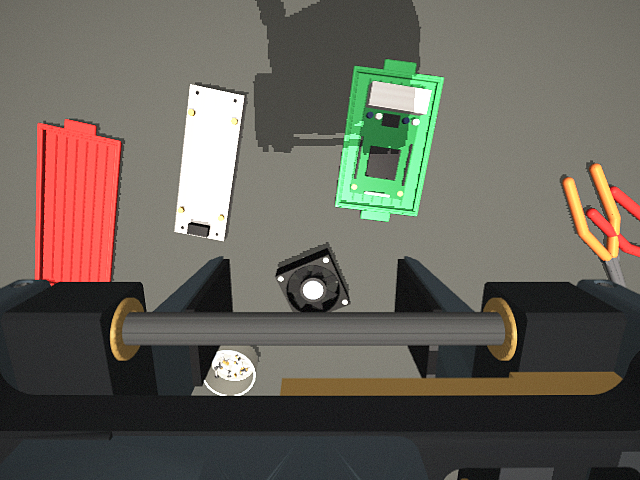

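The board sits in the green tray at (390,140) and the bare chassis is at (210,162). The chassis goes to the red tray next.

Run:
```python
from h import *
import pickle
np.set_printoptions(precision=4,suppress=True)
P=pickle.load(open("w5.pkl","rb"))
a=bp([(190,84),(245,96),(228,241),(175,234)],P,.020)[:,:2]; d=(a[2]+a[3]-a[0]-a[1]); c=a.mean(0); yaw=np.arctan2(d[1],d[0]); print(a,c,yaw)
if np.hypot(*(c-[.5047,.178]))<.006: c=(c+[.5047,.178])/2
else: raise SystemExit("check")
pick(c[0],c[1],.0095,np.pi/2-.15,50)
place(.566,.004,.0125,np.pi/2-.215,th=3.)
r.goto([.62,.0,.27],dn(np.pi/2))
im=r.get_image("wrist"); cv2.imwrite("pics/w6.png",im[:,:,::-1])
r.get_image("side"); cv2.imwrite("pics/s6.png",r.get_image("side")[:,:,::-1]); print(r.current_time_s())
```

```text
[[0.4149 0.1651]
 [0.4274 0.2249]
 [0.594  0.1958]
 [0.5851 0.1315]] [0.5053 0.1793] -0.1841165133421141
grip 0.06017497782952519 49.34627026319504
touch True 0.00027191791375949514
40.0083
```

View pics/w6.png

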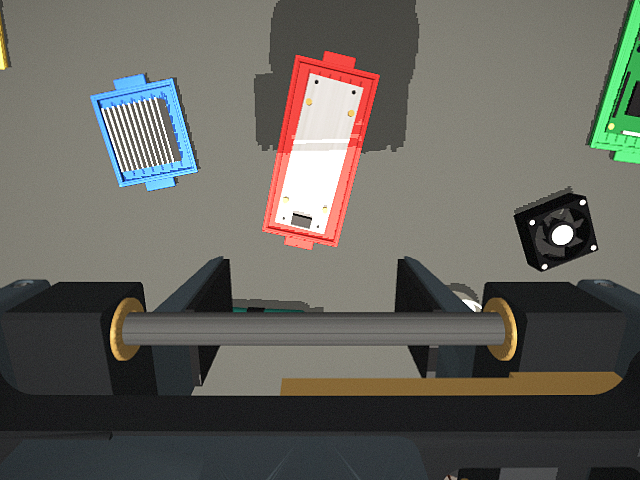

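View pics/s6.png

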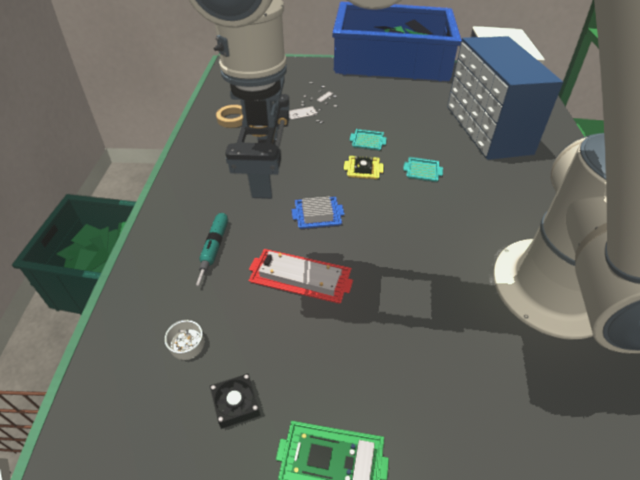

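All four parts lie flat inside their own trays: fan (364,166), heat sink (318,211), chassis (300,274), board (335,455). The screwdriver and pot haven't moved.

```bash
python3 -c "
from cell import r
print(r.close_job())"
```

```text
the job is handed in; nothing more can be done
None
```

The unit is apart and the job handed in at about 40 s: fan in yellow, heat sink in blue, board in green and chassis in red, all flat and upright in the last pictures, with the screwdriver and pot untouched.

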